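Nest the bowls and slide them home under the counter shelf

ROBOT

A 6-joint arm with a two-finger parallel gripper is mounted at the origin on the work surface. World frame = base frame: x ahead of the robot, y to its left, z up, the work surface at z = 0. Lengths are in m, angles in rad, forces in N, time in s.
With the tool pointing down it reaches from about 0.4 to 0.825 m from the base axis. Payload 7 kg.
Tool frame: the origin (TCP) lies midway between the tips of the shut fingers; the grasp point (between the pads) lies 19 mm behind it (env.tcp_to_grasp is the distance from the TCP to the grasp point, in m); z points along the fingers, y is the line along which they close (so a half turn about z gives the same grasp; the last joint's range is limited). The gripper opens to 85 mm and grips with 20 to 120 N. Pads are 22 mm wide; open, the fingers measure 114 mm over their backs; the gripper's body (76 mm by 85 mm) begins 54 mm behind the grasp point. The pads swing forward as they close: fully open they stand 13 mm farther back than shut.
Start: joints at [1.404, 0.359, 0.012, 0, -1.224, -0.288], TCP at [0.297, 0.606, 0.231] pointing down, gripper open.
Joint ranges: [-3.07, 3.07], [-1.43, 2.12], [-1.02, 1.25], [-3.03, 1.67], [-3.05, -0], [-3.03, 3.03]. Speed limits (rad/s): [2.39, 2.39, 3.01, 3.14, 3.14, 3.14].

INTERFACE

Orientations are given as [roll, pitch, yaw] about the fixed x, y, z axes, in that order (R = Rz(yaw) Ry(pitch) Rx(roll)).
In Python, from plant import env gives the robot as it stands. The module is installed in compiled form; this text tells all that it offers.
- The arm moves only by the tool move_arm, never from a script. Its argument "commands" is a list of rows, each a list of 2 entries, a list of its own where there are three numbers: the shift along the tool's x, y, z in m, then the turn, a rotation vector about the tool's x, y, z in degrees. In form: [[[tx, ty, tz], [rx, ry, rz]], ...]. A call has 1 to 8 rows; each row shifts and turns the commanded pose from where the row before left it, along the tool's axes as they then stand; what a row does not reach is not made up. A row lasts 1/12 s, in which the tool goes at most 41.7 mm and 7.16 degrees, less where a joint would pass 70% of its speed; a pose out of reach is approached as far as the arm can. A call with a gripper value outside its range is refused whole. "claw" is the opening, from 0 (shut) to 1 (fully open), set as the call begins (left out, the last holds). The fingers move at their own pace and stop on an object; the grip force is fixed at half the most. Time passes only in rows, so rows that do not move let the fingers close. It gives the time, the measured TCP pose, the force, the opening and the grip force at its end, in the units of the state.
- env.read_state(): the state, without advancing time (a new reading comes with each control period).
- env.camera(name): name is "scene" or "top" or "wrist"; returns (picture, depth): 480x640x3 uint8, red, green, blue; 480x640 float32, m along the optical axis (not along the pixel's ray), 0 where there is no reading.
- env.camera_info(name): a dict with "fx", "fy", "cx", "cy" (pixels), "distortion" ([k1, k2, p1, p2, k3] as OpenCV has them; the pictures are not rectified), "camera_from_world" (4x4, takes a point from world to camera coordinates); the wrist camera has in their place "mount" (4x4, takes a point from camera to tool coordinates, whose origin is the TCP and whose axes are the flange's). Camera axes: x right, y down, z forward; pixel columns grow to the right and rows downward; lengths in m; the calibration is good to about 2 mm. A picture is of the moment at which its call begins: read the wrist's pose just before it. camera_info takes no time and is no camera call.
- env.sign_off(): hands the job in; it is judged then, once.
The state is a dict: "time": time; "q": joint angles; "joint_velocities": joint speeds; "effort": joint torques, N m; "eef_pos": TCP position; "ee_rot": TCP orientation; "contact_force": force on the tool from outside, world axes, zero at the start; "ft_torque": the same for the moment, N m; "finger_gap": finger opening in m; "grasp_force": force on a finger pad.
Only numpy, scipy, OpenCV 4.12 (cv2) and the standard library are available. Lean on these libraries where they do the work, as an engineer would, in place of code of your own. Each camera call takes 0.05 s, during which the arm holds its last target. There are 200 camera calls.

TASK

Put the three blue bowls away: nest them by size, the medium one in the large one and the small one in the medium one, then slide the whole nest in under the low slatted shelf from its open front (the side towards the robot) until the large bowl meets the stop bar at the back. Push gently, do not ram the shelf, and leave the jar, the cup and the spoon where they are.

Things in the scene. Friction and masses are not known exactly. Their poses are not given: they have to be found in the camera images.
- large_bowl: Largest blue ceramic bowl, straight-sided, round, open at the top: outside diameter 116 mm, height 64 mm, wall 8 mm, inner floor 14 mm above its underside, about 0.4 kg. Its outside is 3 mm slimmer in radius at the very foot (lowest 8 mm). Origin: centre of its underside; z up.
- medium_bowl: Medium bowl of the same shape and material: outside diameter 70 mm, height 62 mm, wall 5 mm, inner floor 14 mm above its underside, about 0.2 kg. In the large bowl its rim stands 12 mm above the large rim. Origin: centre of its underside; z up.
- small_bowl: Small bowl of the same shape and material: outside diameter 50 mm, height 60 mm, wall 4 mm, inner floor 6 mm up, about 0.1 kg. In the medium bowl its rim stands 12 mm above the medium rim; the nest of three is 88 mm high. Origin: centre of its underside; z up.
- shelf: Low slatted wooden counter shelf, fixed, 164 mm wide (y), 146 mm deep (x), 118 mm high. Its +x points in from the open front to the back. Origin: on the counter, where the large bowl's centre is when home. Stop bar: face at x = +58 mm, 20 to 50 mm high. Side rails and posts leave a bay 132 mm wide (y = -66 to +66 mm).
- shelf_front (a point): Middle of the lower front edge of the shelf's slats, 102 mm above the counter, at x = -66 mm of the shelf. Axes as the shelf's. The large bowl when home lies 8 mm in behind this edge, too deep for a gripper that points straight down.
- jar: Bystander: closed glass clip-lid jar, diameter 96 mm, height 124 mm. Origin: centre of its underside.
- cup: Bystander: white ceramic cup with a handle, rim diameter 76 mm, height 85 mm. Origin: centre of its underside.
- spoon: Bystander: steel tablespoon, 190 mm long, lying along its own x. Origin: middle of its underside.

How it is judged:
By the outcome, as a careful person would: the job done as asked, in the order asked, and still so for the second after the job is handed in, with the robot touching nothing.
It also fails if it takes over 72 s, if anything falls off the work surface, if the arm or the gripper's body presses on something with over 40 N, if the wrist force passes 120 N, or if a joint passes its speed limit or range.

## Working session

There is one attempt and no reset: what is moved stays moved. The work goes in short steps, Python scripts to look and compute and a tool call to move; the robot and the scene stay as the last step left them, time stands still between calls to the robot, and variables do not carry over. Pictures are saved under pics/ and viewed, at most 10 in all, crops included, and the job is handed in when it is done.

Besides the shell and the picture viewer there is one more tool, called as name(argument=value, ...), one argument or row to a line, values as JSON. move_arm: Moves the arm, as the interface text tells. Its arguments: {"type":"object","properties":{"commands":{"type":"array"},"claw":{"type":"number"}},"required":["commands"]}

```bash
mkdir -p pics; cat > h.py <<'E'
from plant import env
import numpy as np, cv2
def ray_plane(info,uv,z):
    K=np.array([[info['fx'],0,info['cx']],[0,info['fy'],info['cy']],[0,0,1]])
    n=cv2.undistortPoints(np.array(uv,float).reshape(-1,1,2),K,np.array(info['distortion'],float)).reshape(-1,2)
    T=np.linalg.inv(np.array(info['camera_from_world']))
    d=np.c_[n,np.ones(len(n))]@T[:3,:3].T; o=T[:3,3]
    z=np.broadcast_to(z,len(n))
    return o+d*((z-o[2])/d[:,2])[:,None]
def cloud(info,depth):
    h,w=depth.shape; v,u=np.mgrid[:h,:w]
    K=np.array([[info['fx'],0,info['cx']],[0,info['fy'],info['cy']],[0,0,1]])
    n=cv2.undistortPoints(np.c_[u.ravel(),v.ravel()].astype(float).reshape(-1,1,2),K,np.array(info['distortion'],float)).reshape(-1,2)
    P=np.c_[n,np.ones(len(n))]*depth.reshape(-1,1)
    T=np.linalg.inv(np.array(info['camera_from_world']))
    return (P@T[:3,:3].T+T[:3,3]).reshape(h,w,3)
E
python3 - <<'E'
from h import *
for n in('scene','top'):
    p,d=env.camera(n); cv2.imwrite(f'pics/{n}0.png',p[:,:,::-1]); np.savez(f'{n}0.npz',p=p,d=d)
    i=env.camera_info(n); print(n,i['fx'],i['distortion'],np.linalg.inv(np.array(i['camera_from_world'])).round(3).tolist())
print(env.read_state()); print(env.camera_info('wrist'),env.tcp_to_grasp)
E
```

```text
scene 496.58695464661236 [-0.13943833  0.          0.          0.          0.        ] [[-0.777, 0.534, -0.333, 0.947], [0.629, 0.653, -0.421, 0.462], [-0.008, -0.537, -0.844, 1.106], [0.0, 0.0, 0.0, 1.0]]
top 443.8661041290694 [-0.04002878  0.          0.          0.          0.        ] [[-0.007, -0.998, 0.064, 0.501], [-1.0, 0.007, 0.002, -0.039], [-0.003, -0.064, -0.998, 1.122], [0.0, 0.0, 0.0, 1.0]]
{'time': 0.1, 'q': array([ 1.40407791e+00,  3.59329891e-01,  1.11750019e-02, -3.22246154e-04,
       -1.22409080e+00, -2.88086643e-01]), 'joint_velocities': array([ 0.00016322, -0.00038573,  0.00317828,  0.00198358, -0.0009057 ,
        0.00047356]), 'effort': array([-1.00457786e-03, -5.84762657e+01,  2.94107741e+01,  6.95458934e+00,
       -3.18044811e-03,  8.16521634e-06]), 'eef_pos': array([0.29635943, 0.60599683, 0.23045611]), 'ee_rot': array([ 3.14011695e+00, -1.21364427e-04, -4.54914685e-01]), 'contact_force': array([ 0.0712203 , -0.13243741,  0.073713  ]), 'ft_torque': array([ 0.00179246, -0.02505634, -0.04720966]), 'grasp_force': 0.0, 'finger_gap': 0.08534676620324773}
{'fx': 383.2227395976355, 'fy': 383.2227395976355, 'cx': 318.3731073243895, 'cy': 235.44896116750525, 'distortion': array([-0.00496836,  0.        ,  0.        ,  0.        ,  0.        ]), 'mount': array([[ 5.82820881e-04, -9.55137603e-01, -2.96161815e-01,
         7.68017363e-02],
       [ 9.99999702e-01,  4.06678046e-04,  6.56354750e-04,
        -3.47764559e-04],
       [-5.06466595e-04, -2.96162109e-01,  9.55137555e-01,
        -1.42881889e-01],
       [ 0.00000000e+00,  0.00000000e+00,  0.00000000e+00,
         1.00000000e+00]])} 0.0187
```

View pics/scene0.png

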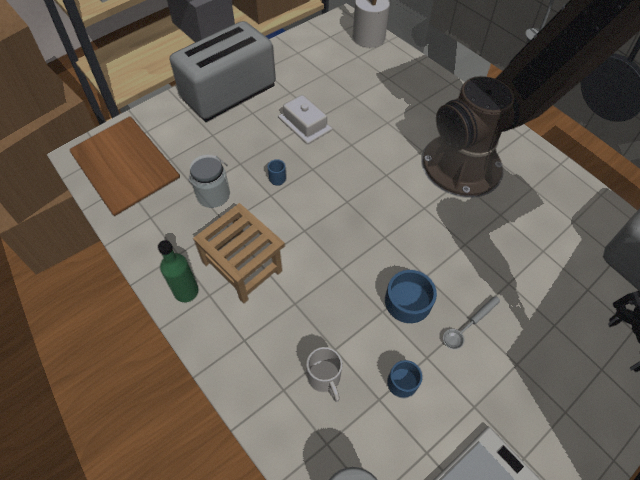

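View pics/top0.png

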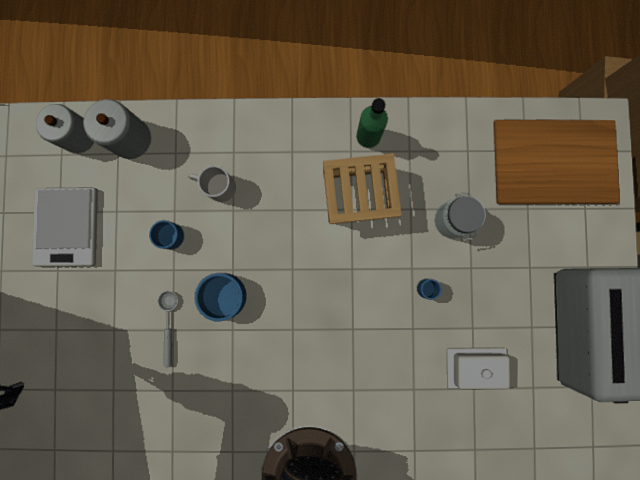

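The top view shows the large bowl at (220,297), medium (166,235), small (429,289), shelf (362,190), cup (214,182), jar (465,215) and spoon (168,330). Next I'll measure their positions.

```bash
cat > m.py <<'E'
from h import *
def fitc(P):
    A=np.c_[2*P[:,:2],np.ones(len(P))]; s=np.linalg.lstsq(A,(P[:,:2]**2).sum(1),rcond=None)[0]
    return s[:2],np.sqrt(s[2]+s[0]**2+s[1]**2)
def bowls(n,p,d,box=None):
    i=env.camera_info(n); C=cloud(i,d); hsv=cv2.cvtColor(p,cv2.COLOR_RGB2HSV)
    m=cv2.inRange(hsv,(95,90,25),(125,255,255)); m=cv2.morphologyEx(m,cv2.MORPH_OPEN,np.ones((3,3)))
    nn,L,S,_=cv2.connectedComponentsWithStats(m)
    for k in range(1,nn):
        if S[k,4]<150: continue
        P=C[(L==k)]; P=P[(P[:,2]>.01)]
        if len(P)<50: continue
        zt=np.percentile(P[:,2],97); R=P[abs(P[:,2]-zt)<.006]
        h=cv2.convexHull(R[:,:2].astype(np.float32))[:,0].astype(float)
        print(n,S[k],'z',zt.round(4),'hull circ',cv2.minEnclosingCircle(R[:,:2].astype(np.float32)),'fit',fitc(h), len(R))
E
python3 - <<'E'
from m import *
D={}
for n in('top','scene'):
    z=np.load(n+'0.npz'); bowls(n,z['p'],z['d'])
z=np.load('top0.npz'); C=cloud(env.camera_info('top'),z['d']); p=z['p']
print('table z',C[330,330],C[300,60], C[250,520])
H=C[:,:,2]
for nm,(u0,u1,v0,v1) in dict(shelf=(310,415,140,240),jar=(430,500,180,250),cup=(180,240,155,215)).items():
    P=C[v0:v1,u0:u1].reshape(-1,3); zt=np.percentile(P[:,2],95); R=P[(P[:,2]>zt-.012)&(P[:,2]<zt+.02)]
    print(nm,zt,cv2.minAreaRect(R[:,:2].astype(np.float32)),cv2.minEnclosingCircle(R[:,:2].astype(np.float32)))
# shelf corners by wood colour
hsv=cv2.cvtColor(p,cv2.COLOR_RGB2HSV)
sub=np.zeros(p.shape[:2],np.uint8); sub[140:240,310:415]=255
m=cv2.inRange(hsv,(8,80,90),(25,255,255))&sub
m&=((H>.105)*255).astype(np.uint8)
pts=C[m>0]; r=cv2.minAreaRect(pts[:,:2].astype(np.float32)); print('shelf wood',r,cv2.boxPoints(r),np.percentile(pts[:,2],[5,50,95]))
spo=C[285:370,155:185].reshape(-1,3); spo=spo[(spo[:,2]>.004)&(spo[:,2]<.05)]; print('spoon',spo.min(0),spo.max(0))
c=p[130:250,300:425][:,:,::-1]; cv2.imwrite('pics/shelf.png',cv2.resize(c,None,fx=5,fy=5,interpolation=cv2.INTER_CUBIC))
E
```

```text
top [149 221  34  28 741] z 0.0637 hull circ ((0.5958006978034973, 0.3470234274864197), 0.035308923572301865) fit (array([0.59564177, 0.3466355 ]), np.float64(0.0338136517439038)) 147
top [ 195  274   51   47 1887] z 0.066 hull circ ((0.4446185529232025, 0.21145577728748322), 0.05762939900159836) fit (array([0.44451175, 0.21184832]), np.float64(0.056451863493236616)) 408
top [418 280  23  19 360] z 0.0617 hull circ ((0.4597011208534241, -0.2949739396572113), 0.024474304169416428) fit (array([ 0.45940808, -0.29459124]), np.float64(0.023365117442688814)) 72
scene [268 160  17  25 358] z 0.0618 hull circ ((0.4626719355583191, -0.295962929725647), 0.027797864750027657) fit (array([ 0.4607714 , -0.29527553]), np.float64(0.024167469516917787)) 75
scene [ 386  270   50   53 2032] z 0.0666 hull circ ((0.44643837213516235, 0.21093332767486572), 0.05862995237112045) fit (array([0.44619156, 0.21132384]), np.float64(0.05701924256506178)) 433
scene [389 361  33  36 871] z 0.0642 hull circ ((0.5971388816833496, 0.34631165862083435), 0.03482239320874214) fit (array([0.59753862, 0.34624443]), np.flo
[... 371 characters left out ...]
((0.6319758892059326, -0.365291029214859), (0.08331519365310669, 0.08294761180877686), 45.09075927734375) ((0.6296060085296631, -0.36533889174461365), 0.047150686383247375)
cup 0.08148797063611884 ((0.7244157791137695, 0.2264869660139084), (0.08740406483411789, 0.07466159760951996), 39.49632263183594) ((0.7215591669082642, 0.23350790143013), 0.04946843534708023)
shelf wood ((0.6367786526679993, -0.1279427707195282), (0.17748737335205078, 0.2712540626525879), 89.8712158203125) [[ 0.5009525  -0.21638139]
 [ 0.7722058  -0.21699108]
 [ 0.7726048  -0.03950416]
 [ 0.5013515  -0.03889446]] [0.1144221  0.11793533 0.12096015]
spoon [0.26179525 0.31143757 0.00402492] [0.46869253 0.38479321 0.02506998]
```

View pics/shelf.png

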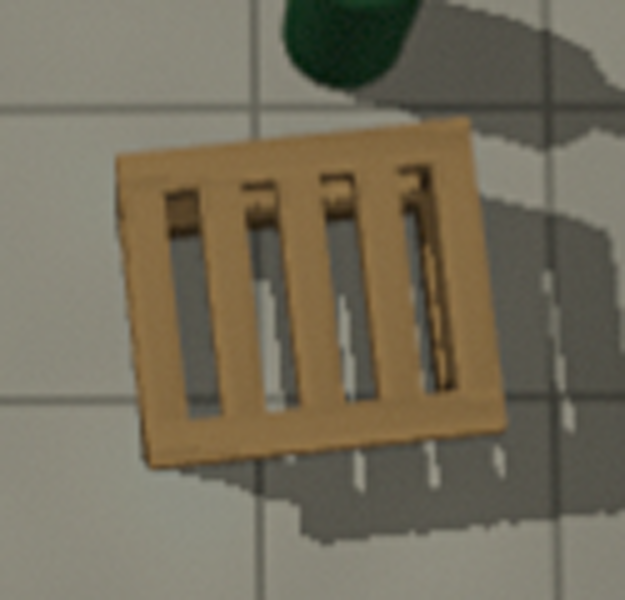

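move_arm(
  commands=[
    [[0, 0, 0], [0, 0, -6.4]],
    [[0, 0, 0], [0, 0, -6.4]],
    [[0, 0, 0], [0, 0, -6.4]],
    [[0, 0, 0], [0, 0, -6.4]],
    [[0, 0, 0], [0, 0, -6.2]],
    [[0, 0, 0], [0, 0, 0]],
  ],
  claw=0.4,
)

```text
time: 0.6
eef_pos: [0.2964, 0.6062, 0.2307]
ee_rot: [3.141, 0.0, 0.105]
contact_force: [0.1, -0.3, -0.8]
finger_gap: 0.0342
grasp_force: 0.0
```

```bash
cat > d.py <<'E'
import sys
from h import *
from scipy.spatial.transform import Rotation as R
s=env.read_state(); Rm=R.from_euler('xyz',s['ee_rot'])
print('t',round(s['time'],2),'p',s['eef_pos'].round(4),'rpy',s['ee_rot'].round(4),'q',s['q'].round(3).tolist(),'F',s['contact_force'].round(1),'gap',round(s['finger_gap'],4),'gf',round(s['grasp_force'],1))
open('log.txt','a').write(repr((s['q'].tolist(),s['eef_pos'].tolist(),s['ee_rot'].tolist()))+'\n')
if len(sys.argv)>3:
    t=np.array(list(map(float,sys.argv[1:4]))); print('tool delta mm',(Rm.inv().apply(t-s['eef_pos'])*1e3).round(1))
E
python3 d.py .4507 .1579 .11
```

```text
t 0.6 p [0.2964 0.6062 0.2307] rpy [3.1407e+00 4.0000e-04 1.0510e-01] q [1.404, 0.359, 0.011, -0.0, -1.224, 0.272] F [ 0.1 -0.3 -0.8] gap 0.0342 gf 0.0
tool delta mm [106.5 461.9 121.1]
```

move_arm(
  commands=[
    [[0.0076, 0.033, 0], [0, 0, 0]],
    [[0.0076, 0.033, 0], [0, 0, 0]],
    [[0.0076, 0.033, 0], [0, 0, 0]],
    [[0.0076, 0.033, 0], [0, 0, 0]],
    [[0.0076, 0.033, 0], [0, 0, 0]],
    [[0.0076, 0.033, 0], [0, 0, 0]],
    [[0.0076, 0.033, 0], [0, 0, 0]],
    [[0.0076, 0.033, 0], [0, 0, 0]],
  ],
)

```text
time: 1.27
eef_pos: [0.3835, 0.348, 0.2312]
ee_rot: [3.142, 0.0, 0.096]
contact_force: [1.2, 0.4, 0.0]
finger_gap: 0.0344
grasp_force: 0.0
```

move_arm(
  commands=[
    [[0.0076, 0.033, 0], [0, 0, 0]],
    [[0.0076, 0.033, 0], [0, 0, 0]],
    [[0.0076, 0.033, 0], [0, 0, 0]],
    [[0.0076, 0.033, 0], [0, 0, 0]],
    [[0.0076, 0.033, 0], [0, 0, 0]],
    [[0.0076, 0.033, 0], [0, 0, 0]],
    [[0, 0, 0.03], [0, 0, 0]],
    [[0, 0, 0.03], [0, 0, 0]],
  ],
)

```text
time: 1.93
eef_pos: [0.45, 0.1563, 0.1722]
ee_rot: [-3.139, -0.004, 0.093]
contact_force: [0.4, 0.7, -0.9]
finger_gap: 0.0342
grasp_force: 0.0
```

```bash
python3 d.py .4507 .1579 .054; python3 - <<'E'
from h import *
s=env.read_state();p,d=env.camera('wrist'); cv2.imwrite('pics/w1.png',p[:,:,::-1])
E
```

```text
t 1.93 p [0.45   0.1563 0.1722] rpy [-3.1389 -0.0039  0.0929] q [0.749, 0.076, -0.502, 0.0, -0.988, 0.915] F [ 0.4  0.7 -0.9] gap 0.0342 gf 0.0
tool delta mm [  0.4  -1.3 118.2]
```

View pics/w1.png

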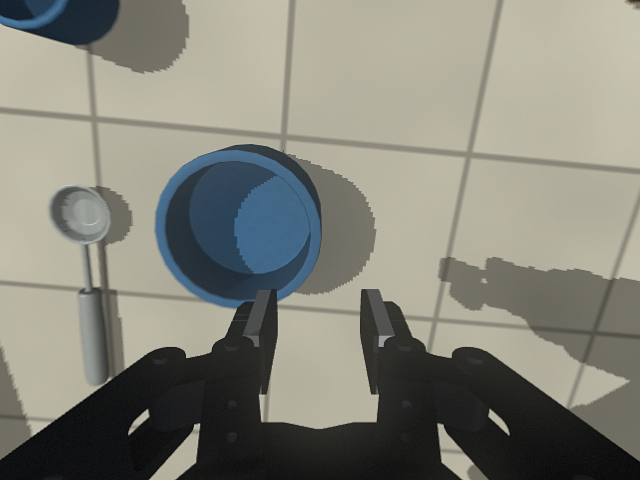

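The large bowl's rim is centred near pixel (239,228), and the fingers are at (263,340) and (375,340). I'll locate the bowl from the wrist view as a check.

```bash
cat > w.py <<'E'
from m import *
from scipy.spatial.transform import Rotation as R
def wrist(rim=None,name=None):
    s=env.read_state();p,d=env.camera('wrist')
    T=np.eye(4);T[:3,:3]=R.from_euler('xyz',s['ee_rot']).as_matrix();T[:3,3]=s['eef_pos']
    i=dict(env.camera_info('wrist')); i['camera_from_world']=np.linalg.inv(T@i['mount'])
    if name: cv2.imwrite(name,p[:,:,::-1])
    C=cloud(i,d); hsv=cv2.cvtColor(p,cv2.COLOR_RGB2HSV)
    m=cv2.inRange(hsv,(95,90,25),(125,255,255)); m=cv2.morphologyEx(m,cv2.MORPH_OPEN,np.ones((3,3)))
    nn,L,S,_=cv2.connectedComponentsWithStats(m)
    for k in range(1,nn):
        if S[k,4]<600: continue
        P=C[L==k]; P=P[(P[:,2]<.13)]; zt=np.percentile(P[:,2],95); Q=P[abs(P[:,2]-zt)<.004]
        h=cv2.convexHull(Q[:,:2].astype(np.float32))[:,0].astype(float); c,r=fitc(h)
        print(S[k],'z',zt.round(4),'c',c.round(4),'r',r.round(4), 'mec',np.round(cv2.minEnclosingCircle(Q[:,:2].astype(np.float32))[0],4))
    return p,d,C,i
if __name__=='__main__': wrist()
E
python3 w.py
```

```text
[   0    0  106   33 2701] z 0.0621 c [0.572  0.3379] r 0.013 mec [0.5658 0.3356]
[  146   143   173   166 18687] z 0.0647 c [0.4441 0.2114] r 0.0573 mec [0.4439 0.2117]
```

move_arm(
  commands=[
    [[0, -0.0015, 0.03], [0, 0, 0]],
    [[0, 0, 0.03], [0, 0, 0]],
    [[0, 0, 0.03], [0, 0, 0]],
    [[0, 0, 0.02], [0, 0, 0]],
    [[0, 0, 0.012], [0, 0, 0]],
    [[0, 0, 0], [0, 0, 0]],
  ],
)

```text
time: 2.53
eef_pos: [0.4478, 0.1587, 0.048]
ee_rot: [3.139, 0.003, 0.099]
contact_force: [-1.4, 0.3, 0.2]
finger_gap: 0.0341
grasp_force: 0.0
```

move_arm(
  commands=[
    [[0, 0, 0], [0, 0, 0]],
    [[0, 0, 0], [0, 0, 0]],
    [[0, 0, 0], [0, 0, 0]],
    [[0, 0, 0], [0, 0, 0]],
    [[0, 0, 0], [0, 0, 0]],
  ],
  claw=0,
)

```text
time: 2.95
eef_pos: [0.4494, 0.1597, 0.0508]
ee_rot: [-3.14, -0.002, 0.1]
contact_force: [-1.3, 1.4, 6.4]
finger_gap: 0.0074
grasp_force: 60.7
```

```bash
python3 d.py .5434 -.1967 .07
```

```text
t 2.95 p [0.4494 0.1597 0.0508] rpy [-3.140e+00 -2.500e-03  1.004e-01] q [0.756, 0.239, -0.648, 0.0, -0.681, 0.915] F [-1.3  1.4  6.4] gap 0.0074 gf 60.7
tool delta mm [ 57.9 364.  -19.6]
```

move_arm(
  commands=[
    [[0, 0, -0.01], [0, 0, 0]],
    [[0, 0, -0.015], [0, 0, 0]],
    [[0.0047, 0.026, 0], [0, 0, 0]],
    [[0.0047, 0.026, 0], [0, 0, 0]],
    [[0.0047, 0.026, 0], [0, 0, 0]],
    [[0.0047, 0.026, 0], [0, 0, 0]],
    [[0.0047, 0.026, 0], [0, 0, 0]],
    [[0.0047, 0.026, 0], [0, 0, 0]],
  ],
)

```text
time: 3.62
eef_pos: [0.492, 0.0052, 0.0747]
ee_rot: [-3.141, -0.0, 0.1]
contact_force: [1.0, 0.3, -3.1]
finger_gap: 0.0072
grasp_force: 60.8
```

move_arm(
  commands=[
    [[0.0047, 0.026, 0], [0, 0, 0]],
    [[0.0047, 0.026, 0], [0, 0, 0]],
    [[0.0047, 0.026, 0], [0, 0, 0]],
    [[0.0047, 0.026, 0], [0, 0, 0]],
    [[0.0047, 0.026, 0], [0, 0, 0]],
    [[0.0047, 0.026, 0], [0, 0, 0]],
    [[0.0047, 0.026, 0], [0, 0, 0]],
    [[0.0047, 0.026, 0], [0, 0, 0]],
  ],
)

```text
time: 4.28
eef_pos: [0.5502, -0.1981, 0.0745]
ee_rot: [-3.141, 0.0, 0.1]
contact_force: [0.9, 0.1, -3.4]
finger_gap: 0.0073
grasp_force: 60.8
```

move_arm(
  commands=[
    [[0, 0, 0], [0, 0, 0]],
    [[0, 0, 0], [0, 0, 0]],
  ],
)

```text
time: 4.45
eef_pos: [0.5499, -0.198, 0.074]
ee_rot: [-3.141, 0.001, 0.097]
contact_force: [-1.8, 0.4, -4.3]
finger_gap: 0.0069
grasp_force: 60.9
```

```bash
python3 d.py .5513 -.1967 .051; python3 w.py
```

```text
t 4.45 p [ 0.5499 -0.198   0.074 ] rpy [-3.1413e+00  7.0000e-04  9.7200e-02] q [-0.011, 0.36, -0.386, -0.0, -0.826, 1.68] F [-1.8  0.4 -4.3] gap 0.0069 gf 60.9
tool delta mm [ 1.5 -1.2 23. ]
[   29   165   300   241 50740] z 0.0874 c [ 0.5488 -0.1449] r 0.0575 mec [ 0.5493 -0.1446]
```

move_arm(
  commands=[
    [[0, 0, 0.01], [0, 0, 0]],
    [[0, 0, 0.008], [0, 0, 0]],
    [[0, 0, 0.003], [0, 0, 0]],
    [[0, 0, 0.002], [0, 0, 0]],
    [[0, 0, 0], [0, 0, 0]],
  ],
)

```text
time: 4.92
eef_pos: [0.5499, -0.1963, 0.0511]
ee_rot: [3.142, 0.001, 0.101]
contact_force: [-0.9, -0.2, -2.0]
finger_gap: 0.0074
grasp_force: 61.2
```

move_arm(
  commands=[
    [[0, 0, 0], [0, 0, 0]],
    [[0, 0, 0], [0, 0, 0]],
    [[0, 0, 0], [0, 0, 0]],
    [[0, 0, -0.005], [0, 0, 0]],
    [[0, 0, -0.02], [0, 0, 0]],
    [[0, 0, -0.04], [0, 0, 0]],
    [[0, 0, -0.04], [0, 0, 0]],
    [[0, 0, 0], [0, 0, 0]],
  ],
  claw=0.35,
)

```text
time: 5.58
eef_pos: [0.5549, -0.1978, 0.1653]
ee_rot: [3.138, -0.012, 0.102]
contact_force: [1.5, 0.9, 0.9]
finger_gap: 0.0297
grasp_force: 0.0
```

```bash
python3 d.py .6002 .3142 .125; python3 w.py; python3 - <<'E'
from m import *
for n in('top','scene'):
    bowls(n,*env.camera(n))
E
```

```text
t 5.58 p [ 0.5549 -0.1978  0.1653] rpy [ 3.1375 -0.012   0.1019] q [-0.009, 0.262, -0.286, 0.003, -1.01, 1.68] F [1.5 0.9 0.9] gap 0.0297 gf 0.0
tool delta mm [  96.7 -504.9   39.4]
[  150   154   171   163 17709] z 0.0648 c [ 0.5485 -0.1435] r 0.0572 mec [ 0.5484 -0.1435]
top [149 221  34  28 749] z 0.0641 hull circ ((0.5957809090614319, 0.34649068117141724), 0.03513529896736145) fit (array([0.59556794, 0.34627462]), np.float64(0.03382080478101104)) 149
top [352 269  30   7 175] z 0.0668 hull circ ((0.5056533813476562, -0.1412876397371292), 0.03474624082446098) fit (array([ 0.53628076, -0.14095847]), np.float64(0.04553780453587495)) 92
top [418 280  23  19 362] z 0.062 hull circ ((0.4597913920879364, -0.2940247654914856), 0.023920753970742226) fit (array([ 0.45973532, -0.29401204]), np.float64(0.023217553631690344)) 72
scene [ 263  200   44   47 1493] z 0.0671 hull circ ((0.548611581325531, -0.1427314132452011), 0.058243490755558014) fit (array([ 0.54841902, -0.14326896]), np.float64(0.056253597683839016)) 303
scene [389 361  33  36 905] z 0.0644 hull circ ((0.5968734622001648, 0.3460635244846344), 0.03527124971151352) fit (array([0.59725541, 0.34631583]), np.float64(0.033971325939583505)) 205
```

move_arm(
  commands=[
    [[0.006, -0.0315, 0], [0, 0, 0]],
    [[0.006, -0.0315, 0], [0, 0, 0]],
    [[0.006, -0.0315, 0], [0, 0, 0]],
    [[0.006, -0.0315, 0], [0, 0, 0]],
    [[0.006, -0.0315, 0], [0, 0, 0]],
    [[0.006, -0.0315, 0], [0, 0, 0]],
    [[0.006, -0.0315, 0], [0, 0, 0]],
    [[0.006, -0.0315, 0], [0, 0, 0]],
  ],
)

```text
time: 6.4
eef_pos: [0.5721, 0.0601, 0.1552]
ee_rot: [3.141, 0.002, 0.1]
contact_force: [1.1, -0.8, -0.1]
finger_gap: 0.0301
grasp_force: 0.0
```

move_arm(
  commands=[
    [[0.006, -0.0315, 0], [0, 0, 0]],
    [[0.006, -0.0315, 0], [0, 0, 0]],
    [[0.006, -0.0315, 0], [0, 0, 0]],
    [[0.006, -0.0315, 0], [0, 0, 0]],
    [[0.006, -0.0315, 0], [0, 0, 0]],
    [[0.006, -0.0315, 0], [0, 0, 0]],
    [[0.006, -0.0315, 0], [0, 0, 0]],
    [[0.006, -0.0315, 0], [0, 0, 0]],
  ],
)

```text
time: 7.07
eef_pos: [0.5947, 0.3154, 0.1548]
ee_rot: [3.14, 0.002, 0.1]
contact_force: [0.5, -0.0, 0.2]
finger_gap: 0.0295
grasp_force: 0.0
```

move_arm(
  commands=[
    [[0, 0, 0], [0, 0, 0]],
    [[0, 0, 0], [0, 0, 0]],
  ],
)

```text
time: 7.23
eef_pos: [0.5945, 0.3156, 0.1542]
ee_rot: [3.14, 0.003, 0.102]
contact_force: [-1.3, -0.6, 0.2]
finger_gap: 0.0297
grasp_force: 0.0
```

```bash
python3 d.py .5997 .314 .050; python3 w.py
```

```text
t 7.23 p [0.5945 0.3156 0.1542] rpy [3.1399e+00 2.6000e-03 1.0230e-01] q [0.777, 0.41, -0.091, -0.0, -1.072, 0.896] F [-1.3 -0.6  0.2] gap 0.0297 gf 0.0
tool delta mm [  5.2   1.9 104.2]
[ 216  181  107  102 5737] z 0.0629 c [0.5959 0.3472] r 0.0343 mec [0.5958 0.3474]
```

move_arm(
  commands=[
    [[0.005, 0.0015, 0.025], [0, 0, 0]],
    [[0, 0, 0.03], [0, 0, 0]],
    [[0, 0, 0.025], [0, 0, 0]],
    [[0, 0, 0.015], [0, 0, 0]],
    [[0, 0, 0.007], [0, 0, 0]],
    [[0, 0, 0], [0, 0, 0]],
    [[0, 0, 0], [0, 0, 0]],
  ],
)

```text
time: 7.87
eef_pos: [0.6009, 0.3127, 0.0547]
ee_rot: [3.141, -0.0, 0.1]
contact_force: [0.9, 0.5, 0.1]
finger_gap: 0.03
grasp_force: 0.0
```

move_arm(
  commands=[
    [[0, 0, 0], [0, 0, 0]],
    [[0, 0, 0], [0, 0, 0]],
    [[0, 0, 0], [0, 0, 0]],
    [[0, 0, 0], [0, 0, 0]],
    [[0, 0, 0], [0, 0, 0]],
  ],
  claw=0,
)

```text
time: 8.28
eef_pos: [0.6014, 0.3139, 0.056]
ee_rot: [-3.14, -0.002, 0.101]
contact_force: [-0.9, 0.4, 6.5]
finger_gap: 0.0028
grasp_force: 55.2
```

```bash
python3 d.py .5517 -.1758 .122
```

```text
t 8.28 p [0.6014 0.3139 0.056 ] rpy [-3.1404e+00 -2.3000e-03  1.0080e-01] q [0.768, 0.507, -0.183, 0.001, -0.877, 0.903] F [-0.9  0.4  6.5] gap 0.0028 gf 55.2
tool delta mm [-98.5 482.1 -66.8]
```

move_arm(
  commands=[
    [[0, 0, 0], [0, 0, 0]],
    [[0, 0, 0], [0, 0, 0]],
    [[0, 0, 0.003], [0, 0, 0]],
    [[0, 0, 0.003], [0, 0, 0]],
    [[0, 0, 0], [0, 0, 0]],
  ],
  claw=0.35,
)

```text
time: 8.7
eef_pos: [0.6, 0.3129, 0.0472]
ee_rot: [3.141, 0.001, 0.1]
contact_force: [-1.3, 0.4, 0.6]
finger_gap: 0.0297
grasp_force: 0.0
```

move_arm(
  commands=[
    [[0, 0, 0], [0, 0, 0]],
    [[0, 0, 0], [0, 0, 0]],
    [[0, 0, 0], [0, 0, 0]],
    [[0, 0, 0], [0, 0, 0]],
    [[0, 0, 0], [0, 0, 0]],
    [[0, 0, 0], [0, 0, 0]],
  ],
  claw=0,
)

```text
time: 9.2
eef_pos: [0.6005, 0.3133, 0.0483]
ee_rot: [3.142, 0.0, 0.1]
contact_force: [-0.1, 0.3, -0.8]
finger_gap: 0.004
grasp_force: 55.4
```

move_arm(
  commands=[
    [[0, 0, -0.02], [0, 0, 0]],
    [[0, 0, -0.03], [0, 0, 0]],
    [[0, 0, -0.02], [0, 0, 0]],
    [[0, 0, 0], [0, 0, 0]],
    [[0, 0, 0], [0, 0, 0]],
  ],
)

```text
time: 9.62
eef_pos: [0.601, 0.3138, 0.1198]
ee_rot: [-3.14, -0.002, 0.1]
contact_force: [-0.6, 0.2, -1.8]
finger_gap: 0.0039
grasp_force: 55.7
```

```bash
python3 d.py .5517 -.1758 .122; python3 w.py;python3 - <<'E'
from m import *
for n in('top','scene'):
    bowls(n,*env.camera(n))
E
```

```text
t 9.62 p [0.601  0.3138 0.1198] rpy [-3.1398e+00 -2.1000e-03  1.0010e-01] q [0.768, 0.444, -0.123, -0.0, -1.001, 0.903] F [-0.6  0.2 -1.8] gap 0.0039 gf 55.7
tool delta mm [-98.  482.2  -3.3]
[  145   239   179   131 12881] z 0.1137 c [0.5945 0.3486] r 0.0253 mec [0.5783 0.3597]
top [ 343  229   48   47 1800] z 0.066 hull circ ((0.5483419299125671, -0.14189347624778748), 0.05712350830435753) fit (array([ 0.54793778, -0.14207466]), np.float64(0.05641292029792155)) 422Traceback (most recent call last):
  File "<stdin>", line 3, in <module>
  File "m.py", line 14, in bowls
    h=cv2.convexHull(R[:,:2].astype(np.float32))[:,0].astype(float)
      ~~~~~~~~~~~~~~~~~~~~~~~~~~~~~~~~~~~~~~~~~~^^^^^
TypeError: 'NoneType' object is not subscriptable
```

```bash
python3 - <<'E'
from h import *
a,_=env.camera('wrist'); b,d=env.camera('scene')
a=cv2.resize(a[180:440,100:440],None,fx=1.15,fy=1.15)
b=cv2.resize(b[310:430,330:450],None,fx=2.5,fy=2.5)
a=a[:299]; b=b[:299]; print(a.shape,b.shape)
cv2.imwrite('pics/m1.png',np.hstack([a,b])[:,:,::-1])
E
```

```text
(299, 391, 3) (299, 300, 3)
```

View pics/m1.png

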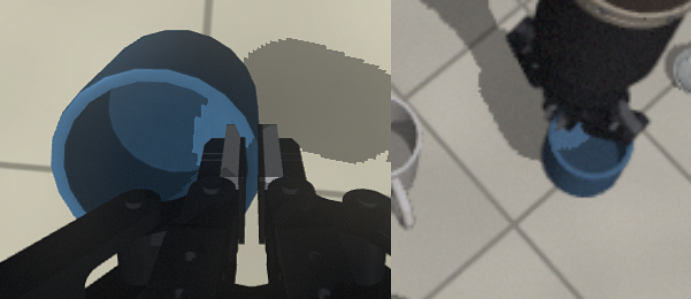

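move_arm(
  commands=[
    [[-0.006, 0, -0.012], [0, 0, 0]],
    [[-0.018, 0, -0.013], [0, 0, 0]],
    [[-0.025, 0.01, 0], [0, 0, 0]],
    [[-0.025, 0.02, 0], [0, 0, 0]],
    [[-0.02, 0.03, 0], [0, 0, 0]],
    [[-0.004, 0.03, 0], [0, 0, 0]],
    [[0, 0.03, 0], [0, 0, 0]],
    [[0, 0.03, 0], [0, 0, 0]],
  ],
)

```text
time: 10.48
eef_pos: [0.5172, 0.1532, 0.1441]
ee_rot: [-3.141, -0.0, 0.102]
contact_force: [1.1, 0.4, -1.1]
finger_gap: 0.004
grasp_force: 55.7
```

move_arm(
  commands=[
    [[0, 0.03, 0], [0, 0, 0]],
    [[0, 0.03, 0], [0, 0, 0]],
    [[0, 0.03, 0], [0, 0, 0]],
    [[0, 0.03, 0], [0, 0, 0]],
    [[0, 0.03, 0], [0, 0, 0]],
    [[0, 0.03, 0], [0, 0, 0]],
    [[0, 0.03, 0], [0, 0, 0]],
    [[0, 0.03, 0], [0, 0, 0]],
  ],
)

```text
time: 11.15
eef_pos: [0.5417, -0.0859, 0.1438]
ee_rot: [3.141, -0.0, 0.101]
contact_force: [0.7, 0.4, -1.5]
finger_gap: 0.0042
grasp_force: 55.7
```

move_arm(
  commands=[
    [[0, 0.03, 0], [0, 0, 0]],
    [[0, 0.03, 0], [0, 0, 0]],
    [[0, 0.02, 0], [0, 0, 0]],
    [[0, 0.012, 0], [0, 0, 0]],
    [[0, 0, 0], [0, 0, 0]],
    [[0, 0, 0], [0, 0, 0]],
  ],
)

```text
time: 11.65
eef_pos: [0.5509, -0.1762, 0.1433]
ee_rot: [-3.141, 0.0, 0.099]
contact_force: [-0.0, 0.6, -1.5]
finger_gap: 0.0042
grasp_force: 55.8
```

```bash
python3 d.py .5515 -.1756 .065; python3 - <<'E'
from w import *
p,d,C,i=wrist()
hsv=cv2.cvtColor(p,cv2.COLOR_RGB2HSV); m=cv2.inRange(hsv,(95,90,25),(125,255,255))
P=C[m>0]; s=env.read_state(); z0=s['eef_pos'][2]+.0137
# rim of held bowl: radius 29..36 about nominal centre, near z0
c=s['eef_pos'][:2]-.0325*np.array([.0998,-.995]); r=np.hypot(*(P[:,:2]-c).T)
Q=P[(abs(P[:,2]-z0)<.012)&(r>.02)]; 
A=np.c_[Q[:,:2]-c,np.ones(len(Q))]
for _ in range(8):
    k=np.linalg.lstsq(A,Q[:,2],rcond=None)[0]; e=Q[:,2]-A@k; g=e>-.003; Q,A=Q[g],A[g]
print('tilt',k,len(Q)); print('nominal c',c, 'hull',fitc(cv2.convexHull(Q[:,:2].astype(np.float32))[:,0].astype(float)))
L=P[(abs(P[:,2]-.064)<.005)]; hl=cv2.convexHull(L[:,:2].astype(np.float32))[:,0]; print('large',fitc(hl.astype(float)),len(L))
cv2.imwrite('pics/m2.png',p[:,:,::-1])
E
```

```text
t 11.65 p [ 0.5509 -0.1762  0.1433] rpy [-3.1414e+00  4.0000e-04  9.8900e-02] q [0.028, 0.274, -0.324, -0.0, -0.972, 1.642] F [-0.   0.6 -1.5] gap 0.0042 gf 55.8
tool delta mm [ 0.6 -0.6 78.3]
[  145   152   213   217 27990] z 0.1248 c [ 0.551  -0.1459] r 0.0329 mec [ 0.5509 -0.1454]
tilt [-0.01268533  0.00775492  0.157521  ] 4470
nominal c [ 0.54776327 -0.14334037] hull (array([ 0.54951094, -0.14505842]), np.float64(0.034387426708294505))
large (array([ 0.48502612, -0.19021372]), np.float64(0.12755109542163118)) 4401
```

move_arm(
  commands=[
    [[0, 0, 0.02], [0, 0, 0]],
    [[0, 0, 0.02], [0, 0, 0]],
    [[0, 0, 0.016], [0, 0, 0]],
    [[0, 0, 0.012], [0, 0, 0]],
    [[0, 0, 0.008], [0, 0, 0]],
    [[0, 0, 0.001], [0, 0, 0]],
    [[0, 0, 0], [0, 0, 0]],
  ],
)

```text
time: 12.28
eef_pos: [0.5514, -0.1754, 0.0663]
ee_rot: [3.142, 0.001, 0.101]
contact_force: [0.5, -0.8, -1.3]
finger_gap: 0.0042
grasp_force: 55.8
```

move_arm(
  commands=[
    [[0, 0, 0], [0, 0, 0]],
    [[0, 0, 0], [0, 0, 0]],
    [[0, 0, 0], [0, 0, 0]],
    [[0, 0, -0.005], [0, 0, 0]],
    [[0, 0, -0.02], [0, 0, 0]],
    [[0, 0, -0.03], [0, 0, 0]],
    [[0, 0, -0.03], [0, 0, 0]],
    [[0, 0, -0.01], [0, 0, 0]],
  ],
  claw=0.25,
)

```text
time: 12.95
eef_pos: [0.5535, -0.1766, 0.1667]
ee_rot: [3.14, -0.006, 0.101]
contact_force: [0.2, -0.4, 1.1]
finger_gap: 0.0213
grasp_force: 0.0
```

```bash
python3 d.py .4624 -.3174 .05; python3 - <<'E'
from w import *
wrist(name='pics/n1.png')
E
```

```text
t 12.95 p [ 0.5535 -0.1766  0.1667] rpy [ 3.1397 -0.0064  0.1009] q [0.028, 0.252, -0.296, 0.002, -1.016, 1.642] F [ 0.2 -0.4  1.1] gap 0.0213 gf 0.0
tool delta mm [-105.5  130.6  116.3]
[  183   154   170   160 16977] z 0.0762 c [ 0.5492 -0.1447] r 0.0347 mec [ 0.5492 -0.1447]
```

View pics/n1.png

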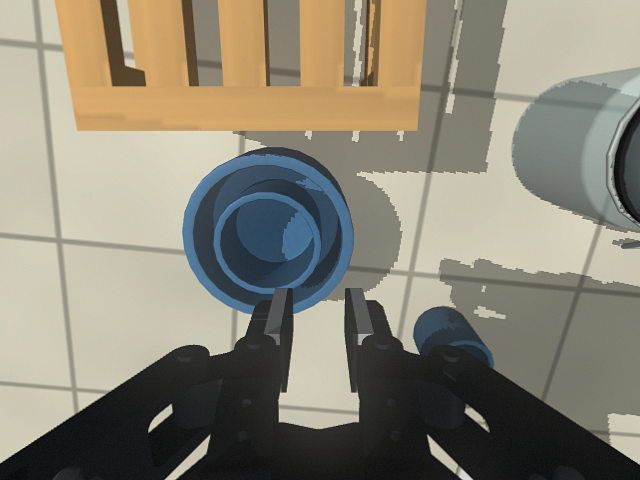

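The medium bowl sits inside the large one at (268,243), with its rim at z 76 mm. The shelf's front edge is horizontal at row 130, from column 78 to 418, so the tool yaw matches the shelf. The small bowl is next.

move_arm(
  commands=[
    [[-0.0175, 0.022, 0], [0, 0, 0]],
    [[-0.0175, 0.022, 0], [0, 0, 0]],
    [[-0.0175, 0.022, 0], [0, 0, 0]],
    [[-0.0175, 0.022, 0], [0, 0, 0]],
    [[-0.0175, 0.022, 0], [0, 0, 0]],
    [[-0.0175, 0.021, 0], [0, 0, 0]],
    [[0, 0, 0.01], [0, 0, 0]],
    [[0, 0, 0], [0, 0, 0]],
  ],
)

```text
time: 13.67
eef_pos: [0.4583, -0.3176, 0.1502]
ee_rot: [-3.141, 0.001, 0.097]
contact_force: [-1.2, -0.2, -1.3]
finger_gap: 0.0212
grasp_force: 0.0
```

```bash
python3 d.py .4623 -.3177 .05; python3 - <<'E'
from w import *
p,d,C,i=wrist()
z=np.load('scene0.npz')
pts=ray_plane(env.camera_info('top'),[[324,163],[394,154],[401,215],[331,224]],.118); print('top corners',pts.round(4).tolist())
E
```

```text
t 13.67 p [ 0.4583 -0.3176  0.1502] rpy [-3.1406e+00  1.1000e-03  9.7200e-02] q [-0.255, 0.236, -0.36, -0.001, -0.976, 1.924] F [-1.2 -0.2 -1.3] gap 0.0212 gf 0.0
tool delta mm [  4.1   0.6 100.2]
[    0     0   163   166 23679] z 0.0756 c [ 0.5478 -0.148 ] r 0.0325 mec [ 0.5463 -0.1516]
[ 247  199   76   74 1198] z 0.0613 c [ 0.4597 -0.2962] r 0.0244 mec [ 0.4596 -0.2963]
top corners [[0.7513, -0.0418, 0.118], [0.7713, -0.203, 0.118], [0.6299, -0.2163, 0.118], [0.6104, -0.0566, 0.118]]
```

move_arm(
  commands=[
    [[0.0037, 0.0013, 0.025], [0, 0, 0]],
    [[0, 0, 0.03], [0, 0, 0]],
    [[0, 0, 0.022], [0, 0, 0]],
    [[0, 0, 0.015], [0, 0, 0]],
    [[0, 0, 0.007], [0, 0, 0]],
    [[0, 0, 0], [0, 0, 0]],
    [[0, 0, 0], [0, 0, 0]],
  ],
)

```text
time: 14.3
eef_pos: [0.4645, -0.3176, 0.0528]
ee_rot: [3.141, -0.0, 0.101]
contact_force: [0.6, 0.4, -0.4]
finger_gap: 0.021
grasp_force: 0.0
```

```bash
python3 d.py .462 -.3184 .049;python3 d.py .462 -.3184 .049
```

```text
t 14.3 p [ 0.4645 -0.3176  0.0528] rpy [ 3.1413e+00 -1.0000e-04  1.0130e-01] q [-0.252, 0.356, -0.456, 0.0, -0.758, 1.924] F [ 0.6  0.4 -0.4] gap 0.021 gf 0.0
tool delta mm [-2.6  0.6  3.8]
t 14.3 p [ 0.4645 -0.3176  0.0528] rpy [ 3.1413e+00 -1.0000e-04  1.0130e-01] q [-0.252, 0.356, -0.456, 0.0, -0.758, 1.924] F [ 0.6  0.4 -0.4] gap 0.021 gf 0.0
tool delta mm [-2.6  0.6  3.8]
```

move_arm(
  commands=[
    [[-0.002, 0, 0.003], [0, 0, 0]],
    [[0, 0, 0], [0, 0, 0]],
    [[0, 0, 0], [0, 0, 0]],
  ],
)

```text
time: 14.55
eef_pos: [0.4621, -0.3181, 0.0501]
ee_rot: [3.141, -0.001, 0.1]
contact_force: [0.7, -0.1, 0.2]
finger_gap: 0.0211
grasp_force: 0.0
```

move_arm(
  commands=[
    [[0, 0, 0], [0, 0, 0]],
    [[0, 0, 0], [0, 0, 0]],
    [[0, 0, 0], [0, 0, 0]],
    [[0, 0, 0], [0, 0, 0]],
    [[0, 0, 0], [0, 0, 0]],
    [[0, 0, 0], [0, 0, 0]],
  ],
  claw=0,
)

```text
time: 15.05
eef_pos: [0.4622, -0.3185, 0.0501]
ee_rot: [3.141, -0.001, 0.1]
contact_force: [-0.8, -0.9, 6.9]
finger_gap: 0.0037
grasp_force: 57.4
```

move_arm(
  commands=[
    [[0, 0, -0.02], [0, 0, 0]],
    [[0, 0, -0.03], [0, 0, 0]],
    [[0, 0, -0.03], [0, 0, 0]],
    [[0, 0, -0.025], [0, 0, 0]],
    [[0, 0, 0], [0, 0, 0]],
    [[0, 0, 0], [0, 0, 0]],
  ],
)

```text
time: 15.55
eef_pos: [0.4624, -0.3181, 0.1555]
ee_rot: [3.141, -0.003, 0.1]
contact_force: [0.2, -0.6, -2.6]
finger_gap: 0.0033
grasp_force: 57.3
```

```bash
python3 d.py .5515 -.1676 .15; cat > held.py <<'E'
from w import *
p,d,C,i=wrist()
hsv=cv2.cvtColor(p,cv2.COLOR_RGB2HSV); m=cv2.inRange(hsv,(95,90,25),(125,255,255))
P=C[m>0]; s=env.read_state(); z0=s['eef_pos'][2]+.012
Rm=R.from_euler('xyz',s['ee_rot']).as_matrix()
c=s['eef_pos'][:2]-.023*Rm[:2,1]; r=np.hypot(*(P[:,:2]-c).T)
Q=P[(abs(P[:,2]-z0)<.012)&(r>.012)]; A=np.c_[Q[:,:2]-c,np.ones(len(Q))]
for _ in range(8):
    k=np.linalg.lstsq(A,Q[:,2],rcond=None)[0]; g=Q[:,2]-A@k>-.003; Q,A=Q[g],A[g]
print('tilt',k.round(4),len(Q),'over tip',(k[2]-s['eef_pos'][2]).round(4))
f=fitc(cv2.convexHull(Q[:,:2].astype(np.float32))[:,0].astype(float)); print('nominal c',c.round(4), 'hull',f, 'tcp->c',(f[0]-s['eef_pos'][:2]).round(4))
E
python3 held.py
```

```text
t 15.55 p [ 0.4624 -0.3181  0.1555] rpy [ 3.1408e+00 -2.9000e-03  1.0000e-01] q [-0.254, 0.234, -0.349, -0.0, -0.985, 1.925] F [ 0.2 -0.6 -2.6] gap 0.0033 gf 57.3
tool delta mm [ 103.7 -140.9    5.7]
[    0     0   160   171 24067] z 0.0757 c [ 0.5482 -0.1474] r 0.0332 mec [ 0.5486 -0.1466]
[ 200  260  124   95 5146] z 0.1262 c [ 0.4591 -0.2945] r 0.019 mec [ 0.4498 -0.2871]
tilt [-0.009   0.0183  0.1661] 2057 over tip 0.012
nominal c [ 0.4592 -0.2949] hull (array([ 0.46192794, -0.29671261]), np.float64(0.024421689119264692)) tcp->c [0.0005 0.021 ]
```

move_arm(
  commands=[
    [[0.0145, -0.0204, 0], [0, 0, 0]],
    [[0.0145, -0.0204, 0], [0, 0, 0]],
    [[0.0145, -0.0204, 0], [0, 0, 0]],
    [[0.0145, -0.0204, 0], [0, 0, 0]],
    [[0.0145, -0.0204, 0], [0, 0, 0]],
    [[0.0145, -0.0204, 0], [0, 0, 0]],
    [[0.0145, -0.0204, 0], [0, 0, 0]],
    [[0, 0, 0], [0, 0, 0]],
  ],
)

```text
time: 16.27
eef_pos: [0.5495, -0.1628, 0.1523]
ee_rot: [-3.141, 0.002, 0.102]
contact_force: [1.2, -0.1, -1.3]
finger_gap: 0.0038
grasp_force: 57.4
```

```bash
python3 d.py .5492 -.166 .15; python3 - <<'E'
exec(open('held.py').read())
g=(P[:,2]>.070)&(P[:,2]<.081); M=P[g]; h=cv2.convexHull(M[:,:2].astype(np.float32))[:,0].astype(float)
# medium outer rim visible points: robust circle radius 35
from scipy.optimize import least_squares
r=np.hypot(*(M[:,:2]-[.5492,-.1447]).T); M=M[(r>.027)&(r<.038)]
h=cv2.convexHull(M[:,:2].astype(np.float32))[:,0].astype(float)
o=least_squares(lambda c:np.hypot(*(M[:,:2]-c).T)-.0325,[.5492,-.1447],loss='soft_l1',f_scale=.002); print('medium',o.x,len(M))
cv2.imwrite('pics/s1.png',p[120:420,120:460,::-1])
E
```

```text
t 16.27 p [ 0.5495 -0.1628  0.1523] rpy [-3.141e+00  2.200e-03  1.024e-01] q [0.053, 0.258, -0.323, -0.001, -0.991, 1.621] F [ 1.2 -0.1 -1.3] gap 0.0038 gf 57.4
tool delta mm [-0.6  3.1  2.3]
[  198   150   180   205 22166] z 0.1213 c [ 0.5501 -0.1413] r 0.0235 mec [ 0.5506 -0.1412]
tilt [-0.0321  0.0242  0.1629] 2427 over tip 0.0106
nominal c [ 0.546  -0.1411] hull (array([ 0.54926159, -0.14161809]), np.float64(0.024545339275555092)) tcp->c [0.0009 0.0223]
medium [ 0.54943991 -0.14449685] 1844
```

View pics/s1.png

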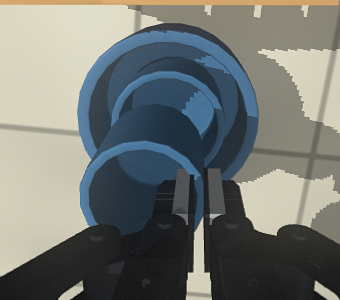

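move_arm(
  commands=[
    [[0.0006, 0.0038, 0], [0, 0, 0]],
    [[0, 0, 0.012], [0, 0, 0]],
    [[0, 0, 0.012], [0, 0, 0]],
    [[0, 0, 0.01], [0, 0, 0]],
    [[0, 0, 0.008], [0, 0, 0]],
    [[0, 0, 0.006], [0, 0, 0]],
    [[0, 0, 0.006], [0, 0, 0]],
    [[0, 0, 0], [0, 0, 0]],
  ],
)

```text
time: 16.98
eef_pos: [0.5486, -0.1697, 0.099]
ee_rot: [-3.141, 0.002, 0.1]
contact_force: [-0.8, -0.5, -1.2]
finger_gap: 0.0037
grasp_force: 61.9
```

```bash
python3 d.py .5495 -.1665 .079
```

```text
t 16.98 p [ 0.5486 -0.1697  0.099 ] rpy [-3.1413e+00  2.0000e-03  9.9700e-02] q [0.04, 0.316, -0.382, -0.0, -0.874, 1.63] F [-0.8 -0.5 -1.2] gap 0.0037 gf 61.9
tool delta mm [ 1.2 -3.1 20. ]
```

move_arm(
  commands=[
    [[0.0005, -0.0025, 0], [0, 0, 0]],
    [[0, 0, 0], [0, 0, 0]],
    [[0, 0, 0.006], [0, 0, 0]],
    [[0, 0, 0.006], [0, 0, 0]],
    [[0, 0, 0.005], [0, 0, 0]],
    [[0, 0, 0.003], [0, 0, 0]],
    [[0, 0, 0], [0, 0, 0]],
    [[0, 0, 0], [0, 0, 0]],
  ],
)

```text
time: 17.65
eef_pos: [0.5495, -0.167, 0.08]
ee_rot: [3.142, 0.001, 0.1]
contact_force: [1.1, 0.1, -0.9]
finger_gap: 0.0041
grasp_force: 62.0
```

```bash
python3 d.py .5495 -.1665 .079
```

```text
t 17.65 p [ 0.5495 -0.167   0.08  ] rpy [3.1416e+00 7.0000e-04 1.0020e-01] q [0.045, 0.338, -0.403, 0.0, -0.83, 1.626] F [ 1.1  0.1 -0.9] gap 0.0041 gf 62.0
tool delta mm [ 0.1 -0.5  1. ]
```

Release, rise and back off, then look.

move_arm(
  commands=[
    [[0, 0, 0], [0, 0, 0]],
    [[0, 0, 0], [0, 0, 0]],
    [[0, 0, 0], [0, 0, 0]],
    [[0, 0, -0.005], [0, 0, 0]],
    [[0, 0, -0.02], [0, 0, 0]],
    [[0, 0, -0.03], [0, 0, 0]],
    [[0, 0, -0.03], [0, 0, 0]],
    [[0, 0, -0.01], [0, 0, 0]],
  ],
  claw=0.22,
)

```text
time: 18.32
eef_pos: [0.5518, -0.1674, 0.1805]
ee_rot: [3.14, -0.006, 0.101]
contact_force: [1.0, -0.2, 0.8]
finger_gap: 0.0186
grasp_force: 0.0
```

move_arm(
  commands=[
    [[0, 0, -0.015], [0, 0, 0]],
    [[0, 0, 0], [0, 0, 0]],
    [[0, 0, 0], [0, 0, 0]],
  ],
)

```text
time: 18.57
eef_pos: [0.5501, -0.1669, 0.1913]
ee_rot: [3.142, -0.002, 0.1]
contact_force: [0.1, -0.0, -0.4]
finger_gap: 0.019
grasp_force: 0.0
```

```bash
python3 d.py; python3 - <<'E'
from w import *
p,d,C,i=wrist(name='pics/n2.png')
for u,v in((78,120),(418,120)): print(C[v,u])
W=C[60:220].reshape(-1,3); g=(W[:,2]>.108)&(W[:,2]<.13)&(W[:,0]>.58)&(W[:,0]<.7); W=W[g]
# front edge: min shelf-x per y-bin
e=[]
for y in np.arange(-.2,-.07,.01):
    b=W[abs(W[:,1]-y)<.005]
    if len(b)>20: e.append((y,np.percentile(b[:,0],1)))
e=np.array(e); print('front line x(y)',np.polyfit(e[:,1]*0+e[:,0],e[:,1],1),len(e), 'yext',W[:,1].min(),W[:,1].max())
E
```

```text
t 18.57 p [ 0.5501 -0.1669  0.1913] rpy [ 3.1415e+00 -2.4000e-03  1.0020e-01] q [0.045, 0.224, -0.273, -0.0, -1.072, 1.626] F [ 0.1 -0.  -0.4] gap 0.019 gf 0.0
[  208   147   156   149 14371] z 0.0879 c [ 0.5488 -0.1424] r 0.0247 mec [ 0.5485 -0.1426]
[ 6.04243078e-01  4.02794963e-02 -9.38681602e-05]
[ 0.63043835 -0.21347513  0.11798206]
front line x(y) [-0.10154174  0.60724973] 13 yext -0.3581329517052433 -0.05071242337792771
```

View pics/n2.png

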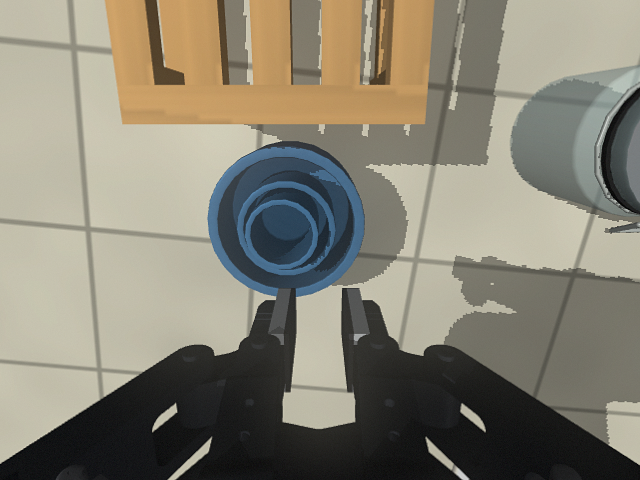

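The nest is complete: the three rims are concentric near (282,225), and the top rim is at z 88 mm. The shelf's front edge is at row 124. Now I'll back off and test the tilt.

move_arm(
  commands=[
    [[-0.02, -0.003, 0], [0, 0, 0]],
    [[-0.025, -0.004, 0], [0, 0, 0]],
    [[-0.025, -0.005, 0], [0, 0, 0]],
    [[-0.02, -0.005, 0], [0, 0, 0]],
    [[0, 0, 0], [0, 7, 0]],
    [[0, 0, 0], [0, 7, 0]],
    [[0, 0, 0], [0, 0, 0]],
    [[0, 0, 0], [0, 0, 0]],
  ],
  claw=0.6,
)

```text
time: 19.28
eef_pos: [0.456, -0.1593, 0.1896]
ee_rot: [-3.141, -0.244, 0.1]
contact_force: [0.5, 0.1, 0.4]
finger_gap: 0.0514
grasp_force: 0.0
```

```bash
python3 d.py; cat > fit.py <<'E'
from h import *
from scipy.optimize import least_squares
from scipy.spatial.transform import Rotation as R
D=[eval(l) for l in open('log.txt')]
q=np.array([x[0] for x in D]);p=np.array([x[1] for x in D]);a=np.array([R.from_euler('xyz',x[2]).as_matrix()[:,2] for x in D])
def model(k,q):
    a1,d1,l2,l3,ph,L,s,o=k; f=q[:,1]-q[:,2]; t=f-q[:,4]
    r=a1+l2*np.sin(q[:,1])+l3*np.cos(f+ph)+L*np.cos(t); z=d1+l2*np.cos(q[:,1])-l3*np.sin(f+ph)-L*np.sin(t)
    th=q[:,0]+o; return np.c_[r*np.cos(th)+s*np.sin(th), r*np.sin(th)-s*np.cos(th), z]
k=least_squares(lambda k:np.r_[(model(k,q)-p).ravel()*1e3,(k-[0,.4,.4,.4,0,.25,.19,0])*.3],[0,.4,.4,.4,0,.25,.19,0]).x
if __name__=='__main__':
    print(k.round(4), 'rms mm',np.sqrt(((model(k,q)-p)**2).mean())*1e3)
    # reach: for target tip & tilt solve q2,q3 with th free
    for xs in(-.225,-.20,-.16,-.12,-.08,-.053):
        P=np.array([.687,-.1287])+xs*np.array([.995,.0998]); row=[]
        for z in(.04,.055,.07):
          for tilt in(20,30,40,50,60):
            def f(v):
                t=np.radians(90-tilt); qq=np.array([[v[0],v[1],v[2],0,(v[1]-v[2])-t,0]]); return (model(k,qq)-[*P,z])[0]
            s=least_squares(f,[0,.3,-.4]); v=s.x; q5=(v[1]-v[2])-np.radians(90-tilt)
            ok=s.cost<1e-8 and q5<-.03 and -1.02<v[2]<1.25 and -1.43<v[1]
            row.append(f'{z}/{tilt}:{"ok" if ok else "--"} {v[1]:.2f},{v[2]:.2f},{q5:.2f}')
        print(xs,' '.join(row))
E
python3 fit.py
```

```text
t 19.28 p [ 0.456  -0.1593  0.1896] rpy [-3.1412 -0.2437  0.0996] q [0.065, -0.062, -0.62, -0.013, -0.77, 1.613] F [0.5 0.1 0.4] gap 0.0514 gf 0.0
[ 1.500e-03  1.919e-01  6.006e-01  4.633e-01  4.000e-04  3.656e-01
  1.894e-01 -4.300e-03] rms mm 0.5024695747142489
-0.225 0.04/20:ok 0.15,-0.90,-0.17 0.04/30:-- 0.15,-1.03,0.14 0.04/40:-- 0.23,-1.18,0.53 0.04/50:-- 0.48,-1.33,1.11 0.04/60:-- 1.34,-1.57,2.39 0.055/20:ok 0.12,-0.88,-0.22 0.055/30:-- 0.11,-1.02,0.08 0.055/40:-- 0.17,-1.16,0.45 0.055/50:-- 0.38,-1.31,0.99 0.055/60:-- 1.12,-1.54,2.13 0.07/20:ok 0.09,-0.86,-0.27 0.07/30:-- 0.06,-1.00,0.01 0.07/40:-- 0.11,-1.14,0.37 0.07/50:-- 0.29,-1.29,0.88 0.07/60:-- 0.86,-1.49,1.83
-0.2 0.04/20:ok 0.19,-0.85,-0.19 0.04/30:-- 0.18,-0.99,0.12 0.04/40:-- 0.25,-1.13,0.50 0.04/50:-- 0.45,-1.27,1.02 0.04/60:-- 0.92,-1.42,1.82 0.055/20:ok 0.15,-0.83,-0.23 0.055/30:-- 0.14,-0.97,0.06 0.055/40:-- 0.19,-1.11,0.43 0.055/50:-- 0.37,-1.25,0.92 0.055/60:-- 0.80,-1.41,1.68 0.07/20:ok 0.12,-0.82,-0.28 0.07/30:-- 0.10,-0.95,0.01 0.07/40:-- 0.14,-1.09,0.36 0.07/50:-- 0.29,-1.24,0.83 0.07/60:-- 0.68,-1.39,1.5
[... 985 characters left out ...]
.055/20:ok 0.31,-0.60,-0.31 0.055/30:-- 0.29,-0.74,-0.02 0.055/40:-- 0.31,-0.88,0.31 0.055/50:-- 0.40,-1.00,0.70 0.055/60:-- 0.57,-1.11,1.15 0.07/20:ok 0.28,-0.59,-0.35 0.07/30:ok 0.26,-0.73,-0.06 0.07/40:-- 0.27,-0.86,0.26 0.07/50:-- 0.35,-0.99,0.64 0.07/60:-- 0.51,-1.10,1.09
-0.053 0.04/20:ok 0.36,-0.56,-0.30 0.04/30:-- 0.34,-0.70,-0.00 0.04/40:-- 0.37,-0.83,0.33 0.04/50:-- 0.45,-0.95,0.71 0.04/60:-- 0.61,-1.05,1.14 0.055/20:ok 0.34,-0.55,-0.33 0.055/30:ok 0.32,-0.69,-0.04 0.055/40:-- 0.33,-0.82,0.28 0.055/50:-- 0.41,-0.95,0.66 0.055/60:-- 0.56,-1.05,1.08 0.07/20:ok 0.32,-0.53,-0.37 0.07/30:ok 0.29,-0.67,-0.08 0.07/40:-- 0.30,-0.81,0.24 0.07/50:-- 0.37,-0.94,0.61 0.07/60:-- 0.51,-1.04,1.03
```

move_arm(
  commands=[
    [[-0.0057, -0.007, 0.023], [0, 0, 0]],
    [[-0.0057, 0, 0.023], [0, 0, 0]],
    [[-0.0057, 0, 0.023], [0, 0, 0]],
    [[-0.0057, 0, 0.023], [0, 0, 0]],
    [[-0.0057, 0, 0.023], [0, 0, 0]],
    [[-0.0057, 0, 0.023], [0, 0, 0]],
    [[0, 0, 0], [0, 0, 0]],
    [[0, 0, 0], [0, 0, 0]],
  ],
)

```text
time: 19.95
eef_pos: [0.4573, -0.1522, 0.0467]
ee_rot: [3.141, -0.239, 0.101]
contact_force: [0.2, -0.6, 1.6]
finger_gap: 0.0515
grasp_force: 0.0
```

```bash
cat > st.py <<'E'
import sys
from m import *
from scipy.spatial.transform import Rotation as R
s=env.read_state(); H=np.array([.687,-.1287]); X=np.array([.995,.0998]);Y=np.array([-.0998,.995])
d=s['eef_pos'][:2]-H
Rm=R.from_euler('xyz',s['ee_rot']).as_matrix()
print('t',round(s['time'],2),'tcp shelf xy mm',(d@X*1e3).round(1),(d@Y*1e3).round(1),'z',(s['eef_pos'][2]*1e3).round(1),'tilt',np.degrees(-s['ee_rot'][1]).round(1),'roll,yaw',s['ee_rot'][[0,2]].round(3),'q5',s['q'][4].round(3),'q4',s['q'][3].round(3),'F',s['contact_force'].round(1))
def rim(n='scene'):
    p,dd=env.camera(n); C=cloud(env.camera_info(n),dd); hsv=cv2.cvtColor(p,cv2.COLOR_RGB2HSV)
    m=cv2.inRange(hsv,(95,90,25),(125,255,255)); P=C[m>0]
    P=P[(P[:,0]>.4)&(abs(P[:,1]+.13)<.12)]
    rel=np.c_[(P[:,:2]-H)@X,(P[:,:2]-H)@Y,P[:,2]]
    L=rel[(rel[:,2]>.045)&(rel[:,2]<.07)]; print(n,'blue n',len(L),'x range',np.percentile(L[:,0],[1,99]).round(4),'y',np.percentile(L[:,1],[1,99]).round(4))
    return p,rel
if __name__=='__main__':
    for n in ('scene','top'):
        p,r=rim(n)
        if len(sys.argv)>1: cv2.imwrite(f'pics/{n}{sys.argv[1]}.png',p[:,:,::-1])
E
python3 st.py
```

```text
t 19.95 tcp shelf xy mm -230.9 -0.4 z 46.7 tilt 13.7 roll,yaw [3.141 0.101] q5 -0.361 q4 -0.01 F [ 0.2 -0.6  1.6]
scene blue n 727 x range [-0.193  -0.0908] y [-0.056   0.0553]
top blue n 558 x range [-0.1943 -0.0846] y [-0.0549  0.0565]
```

move_arm(
  commands=[
    [[0.0068, 0, 0.0017], [0, 0, 0]],
    [[0.0068, 0, 0.0017], [0, 0, 0]],
    [[0.0068, 0, 0.0017], [0, 0, 0]],
    [[0.0039, 0, 0.001], [0, 0, 0]],
    [[0.0039, 0, 0.001], [0, 0, 0]],
    [[0.0039, 0, 0.001], [0, 0, 0]],
    [[0.0039, 0, 0.001], [0, 0, 0]],
    [[0.0039, 0, 0.001], [0, 0, 0]],
  ],
)

```text
time: 20.72
eef_pos: [0.4953, -0.1485, 0.0469]
ee_rot: [-3.141, -0.238, 0.099]
contact_force: [-12.6, -0.7, 13.0]
finger_gap: 0.0516
grasp_force: 7.6
```

move_arm(
  commands=[
    [[0.0039, 0, 0.001], [0, 0, 0]],
    [[0.0039, 0, 0.001], [0, 0, 0]],
    [[0.0039, 0, 0.001], [0, 0, 0]],
    [[0.0039, 0, 0.001], [0, 0, 0]],
    [[0.0039, 0, 0.001], [0, 0, 0]],
    [[0.0039, 0, 0.001], [0, 0, 0]],
    [[0, 0, 0], [0, 0, 0]],
  ],
)

```text
time: 21.3
eef_pos: [0.5209, -0.1459, 0.0471]
ee_rot: [-3.141, -0.24, 0.099]
contact_force: [-5.1, -1.7, 4.1]
finger_gap: 0.051
grasp_force: 4.2
```

```bash
python3 st.py
```

```text
t 21.3 tcp shelf xy mm -167.0 -0.6 z 47.1 tilt 13.8 roll,yaw [-3.141  0.099] q5 -0.397 q4 -0.008 F [-5.1 -1.7  4.1]
scene blue n 488 x range [-0.1606 -0.0548] y [-0.0552  0.0572]
top blue n 481 x range [-0.161  -0.0653] y [-0.0543  0.0574]
```

move_arm(
  commands=[
    [[-0.0097, 0, -0.0024], [0, 0, 0]],
    [[0, 0, 0], [0, 4, 0]],
    [[0, 0, 0], [0, 4, 0]],
    [[0, 0, 0], [0, 4, 0]],
    [[0, 0, 0], [0, 0, 0]],
    [[0, 0, 0], [0, 0, 0]],
  ],
)

```text
time: 21.9
eef_pos: [0.5119, -0.1467, 0.0477]
ee_rot: [-3.141, -0.453, 0.1]
contact_force: [1.0, 0.5, 0.4]
finger_gap: 0.051
grasp_force: 0.0
```

```bash
python3 st.py
```

```text
t 21.9 tcp shelf xy mm -176.0 -0.5 z 47.7 tilt 26.0 roll,yaw [-3.141  0.1  ] q5 -0.088 q4 -0.093 F [1.  0.5 0.4]
scene blue n 489 x range [-0.1605 -0.0534] y [-0.0547  0.0573]
top blue n 503 x range [-0.1618 -0.0654] y [-0.0543  0.0572]
```

move_arm(
  commands=[
    [[0.0045, 0, 0.0022], [0, 0, 0]],
    [[0.0036, 0, 0.00175], [0, 0, 0]],
    [[0.0036, 0, 0.00175], [0, 0, 0]],
    [[0.0036, 0, 0.00175], [0, 0, 0]],
    [[0.0036, 0, 0.00175], [0, 0, 0]],
    [[0.0036, 0, 0.00175], [0, 0, 0]],
    [[0.0036, 0, 0.00175], [0, 0, 0]],
    [[0.0036, 0, 0.00175], [0, 0, 0]],
  ],
)

```text
time: 22.67
eef_pos: [0.544, -0.1436, 0.0468]
ee_rot: [-3.141, -0.45, 0.099]
contact_force: [-10.3, -0.2, 8.2]
finger_gap: 0.0514
grasp_force: 5.9
```

move_arm(
  commands=[
    [[0.0036, 0, 0.00175], [0, 0, 0]],
    [[0.0036, 0, 0.00175], [0, 0, 0]],
    [[0.0036, 0, 0.00175], [0, 0, 0]],
    [[0.0036, 0, 0.00175], [0, 0, 0]],
    [[0.0036, 0, 0.00175], [0, 0, 0]],
    [[0.0036, 0, 0.00175], [0, 0, 0]],
    [[0.0036, 0, 0.00175], [0, 0, 0]],
    [[0, 0, 0], [0, 0, 0]],
  ],
)

```text
time: 23.33
eef_pos: [0.573, -0.1406, 0.047]
ee_rot: [-3.141, -0.451, 0.1]
contact_force: [-4.5, -0.9, 1.4]
finger_gap: 0.0509
grasp_force: 3.2
```

```bash
python3 st.py
```

```text
t 23.33 tcp shelf xy mm -114.6 -0.5 z 47.0 tilt 25.8 roll,yaw [-3.141  0.1  ] q5 -0.116 q4 -0.055 F [-4.5 -0.9  1.4]
scene blue n 185 x range [-0.1116 -0.001 ] y [-0.0482  0.0418]
top blue n 332 x range [-0.1125 -0.0042] y [-0.0513  0.0563]
```

move_arm(
  commands=[
    [[0.0036, 0, 0.00175], [0, 0, 0]],
    [[0.0036, 0, 0.00175], [0, 0, 0]],
    [[0.0036, 0, 0.00175], [0, 0, 0]],
    [[0.0036, 0, 0.00175], [0, 0, 0]],
    [[0.0036, 0, 0.00175], [0, 0, 0]],
    [[0.0036, 0, 0.00175], [0, 0, 0]],
    [[0.0036, 0, 0.00175], [0, 0, 0]],
    [[0.0036, 0, 0.00175], [0, 0, 0]],
  ],
)

```text
time: 24.1
eef_pos: [0.6044, -0.1374, 0.047]
ee_rot: [-3.141, -0.451, 0.1]
contact_force: [-6.9, -0.8, 2.3]
finger_gap: 0.0512
grasp_force: 4.4
```

```bash
python3 st.py
```

```text
t 24.1 tcp shelf xy mm -83.1 -0.4 z 47.0 tilt 25.8 roll,yaw [-3.141  0.1  ] q5 -0.136 q4 -0.042 F [-6.9 -0.8  2.3]
scene blue n 73 x range [-0.0546  0.0311] y [-0.0511  0.0575]
top blue n 254 x range [-0.0802  0.0302] y [-0.032   0.0579]
```

move_arm(
  commands=[
    [[0.0027, 0, 0.0013], [0, 0, 0]],
    [[0.0027, 0, 0.0013], [0, 0, 0]],
    [[0.0027, 0, 0.0013], [0, 0, 0]],
    [[0.0027, 0, 0.0013], [0, 0, 0]],
    [[0.0018, 0, 0.0009], [0, 0, 0]],
    [[0.0018, 0, 0.0009], [0, 0, 0]],
    [[0, 0, 0], [0, 0, 0]],
  ],
)

```text
time: 24.78
eef_pos: [0.6219, -0.1355, 0.0478]
ee_rot: [3.142, -0.454, 0.1]
contact_force: [-3.2, -0.4, -1.4]
finger_gap: 0.0513
grasp_force: 2.1
```

move_arm(
  commands=[
    [[0.0009, 0, 0.0004], [0, 0, 0]],
    [[0.0009, 0, 0.0004], [0, 0, 0]],
    [[0, 0, 0], [0, 0, 0]],
  ],
)

```text
time: 25.03
eef_pos: [0.6236, -0.1354, 0.048]
ee_rot: [3.142, -0.454, 0.1]
contact_force: [-3.9, 0.6, -2.4]
finger_gap: 0.051
grasp_force: 2.4
```

```bash
python3 st.py
```

```text
t 25.03 tcp shelf xy mm -63.8 -0.3 z 48.0 tilt 26.0 roll,yaw [3.142 0.1  ] q5 -0.147 q4 -0.037 F [-3.9  0.6 -2.4]
scene blue n 76 x range [-0.0562  0.041 ] y [-0.0515  0.0584]
top blue n 169 x range [-0.0365  0.049 ] y [-0.0288  0.0576]
```

move_arm(
  commands=[
    [[0.0009, 0, 0.0004], [0, 0, 0]],
    [[0.0009, 0, 0.0004], [0, 0, 0]],
    [[0, 0, 0], [0, 0, 0]],
    [[0, 0, 0], [0, 0, 0]],
  ],
)

```text
time: 25.47
eef_pos: [0.6255, -0.1352, 0.0481]
ee_rot: [3.142, -0.454, 0.1]
contact_force: [-2.8, -0.1, -1.4]
finger_gap: 0.0513
grasp_force: 2.3
```

move_arm(
  commands=[
    [[0.0009, 0, 0.0004], [0, 0, 0]],
    [[0, 0, 0], [0, 0, 0]],
    [[0, 0, 0], [0, 0, 0]],
  ],
)

```text
time: 25.72
eef_pos: [0.6265, -0.1352, 0.0481]
ee_rot: [3.142, -0.454, 0.1]
contact_force: [-3.9, -0.6, -1.8]
finger_gap: 0.0509
grasp_force: 2.4
```

move_arm(
  commands=[
    [[0.0009, 0, 0.0004], [0, 0, 0]],
    [[0, 0, 0], [0, 0, 0]],
    [[0, 0, 0], [0, 0, 0]],
  ],
)

```text
time: 25.97
eef_pos: [0.6275, -0.1351, 0.0482]
ee_rot: [-3.142, -0.454, 0.1]
contact_force: [-3.3, -0.4, -2.0]
finger_gap: 0.051
grasp_force: 2.4
```

move_arm(
  commands=[
    [[0.0009, 0, 0.0004], [0, 0, 0]],
    [[0, 0, 0], [0, 0, 0]],
    [[0, 0, 0], [0, 0, 0]],
  ],
)

```text
time: 26.22
eef_pos: [0.6278, -0.135, 0.0478]
ee_rot: [-3.141, -0.453, 0.1]
contact_force: [-5.6, 0.2, -1.7]
finger_gap: 0.0515
grasp_force: 3.3
```

```bash
python3 st.py a; python3 - <<'E'
import cv2,numpy as np
b=cv2.imread('pics/scenea.png')[190:310,180:300]; a=cv2.imread('pics/topa.png')[130:250,300:420]
cv2.imwrite('pics/p1.png',cv2.resize(np.hstack([a,b]),None,fx=3.3,fy=3.3,interpolation=cv2.INTER_CUBIC))
E
```

```text
t 26.22 tcp shelf xy mm -59.5 -0.4 z 47.8 tilt 25.9 roll,yaw [-3.141  0.1  ] q5 -0.152 q4 -0.036 F [-5.6  0.2 -1.7]
scene blue n 71 x range [-0.0547  0.0398] y [-0.05    0.0585]
top blue n 179 x range [-0.033  0.052] y [-0.029   0.0582]
```

View pics/p1.png

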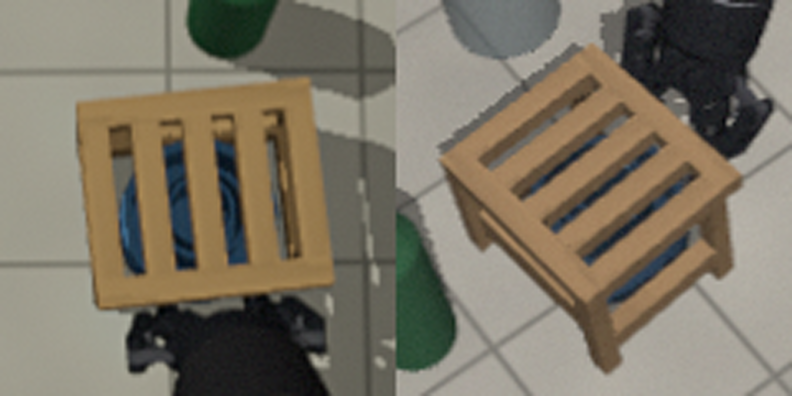

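The nest is under the shelf, with its rim near the back bar at about (185,140) in the left crop. Force has started to rise, so I'll make one or two more small nudges to confirm it has reached the stop.

move_arm(
  commands=[
    [[0.0009, 0, 0.0004], [0, 0, 0]],
    [[0, 0, 0], [0, 0, 0]],
    [[0, 0, 0], [0, 0, 0]],
  ],
)

```text
time: 26.57
eef_pos: [0.6279, -0.135, 0.0474]
ee_rot: [-3.141, -0.451, 0.1]
contact_force: [-7.4, 0.2, 0.2]
finger_gap: 0.0515
grasp_force: 4.5
```

move_arm(
  commands=[
    [[0.0009, 0, 0.0004], [0, 0, 0]],
    [[0, 0, 0], [0, 0, 0]],
    [[0, 0, 0], [0, 0, 0]],
  ],
)

```text
time: 26.82
eef_pos: [0.628, -0.1351, 0.0472]
ee_rot: [-3.141, -0.45, 0.099]
contact_force: [-11.0, -0.0, 2.6]
finger_gap: 0.051
grasp_force: 5.9
```

The force is climbing with no motion, so the bowl is at the stop. Backing straight out.

move_arm(
  commands=[
    [[-0.0036, 0, -0.00175], [0, 0, 0]],
    [[-0.0054, 0, -0.0026], [0, 0, 0]],
    [[-0.009, 0, -0.0044], [0, 0, 0]],
    [[-0.018, 0, -0.0088], [0, 0, 0]],
    [[-0.018, 0, -0.0088], [0, 0, 0]],
    [[-0.018, 0, -0.0088], [0, 0, 0]],
    [[-0.005, 0, -0.02], [0, -2, 0]],
    [[0, 0, 0], [0, -2, 0]],
  ],
)

```text
time: 27.48
eef_pos: [0.535, -0.1445, 0.066]
ee_rot: [3.142, -0.385, 0.1]
contact_force: [0.7, -0.1, -0.1]
finger_gap: 0.0512
grasp_force: 0.0
```

move_arm(
  commands=[
    [[0.003, 0, -0.02], [0, -5, 0]],
    [[0.003, 0, -0.02], [0, -5, 0]],
    [[0, 0, -0.02], [0, -5, 0]],
    [[-0.01, 0, 0], [0, 0, 0]],
    [[0, 0, 0], [0, 0, 0]],
  ],
)

```text
time: 27.9
eef_pos: [0.5165, -0.146, 0.1234]
ee_rot: [-3.141, -0.126, 0.1]
contact_force: [-0.7, 0.1, -1.9]
finger_gap: 0.0514
grasp_force: 0.0
```

```bash
python3 st.py b; python3 - <<'E'
from m import *
p,d=env.camera('top'); q=np.load('top0.npz')
C=cloud(env.camera_info('top'),d);C0=cloud(env.camera_info('top'),q['d'])
for nm,(u0,u1,v0,v1) in dict(jar=(430,500,180,250),cup=(180,240,155,215),spoon=(155,185,285,370)).items():
    print(nm,'mean |dI|',abs(p[v0:v1,u0:u1].astype(int)-q['p'][v0:v1,u0:u1]).mean().round(2),'dz',np.median(abs(C-C0)[v0:v1,u0:u1,2]).round(4))
b=cv2.imread('pics/sceneb.png')[190:310,180:300]; a=cv2.imread('pics/topb.png')[130:250,300:420]
cv2.imwrite('pics/p2.png',cv2.resize(np.hstack([a,b]),None,fx=3.3,fy=3.3,interpolation=cv2.INTER_CUBIC))
E
```

```text
t 27.9 tcp shelf xy mm -171.3 -0.2 z 123.4 tilt 7.2 roll,yaw [-3.141  0.1  ] q5 -0.747 q4 -0.003 F [-0.7  0.1 -1.9]
scene blue n 71 x range [-0.0541  0.041 ] y [-0.0513  0.0586]
top blue n 177 x range [-0.0326  0.0521] y [-0.0291  0.0582]
jar mean |dI| 15.46 dz 0.002
cup mean |dI| 16.1 dz 0.002
spoon mean |dI| 16.32 dz 0.002
```

View pics/p2.png

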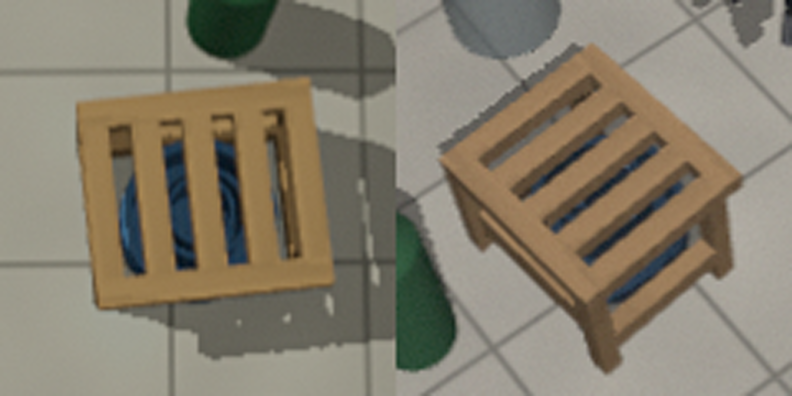

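The nest is home and still nested in the bay, at crop pixels (190,200). The arm is clear and the bystanders weren't touched, so I'm handing in.

```bash
python3 -c "
from plant import env
print(env.sign_off())"
```

```text
the job is handed in; nothing more can be done
None
```

The three bowls are nested and the nest is under the shelf with the large bowl against the stop bar (about 11 N on the last push); the job was handed in at about 28 s with the arm clear and the jar, cup and spoon untouched.

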